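# Release the plinth's hidden drawer catch with a bradawl

### The arm

A 6-joint arm with a two-finger parallel gripper is mounted at the origin on the work surface. World frame = base frame: x ahead of the robot, y to its left, z up, the work surface at z = 0. Lengths are in m, angles in rad, forces in N, time in s.
With the tool pointing down it reaches from about 0.325 to 1 m from the base axis. Payload 5.1 kg.
Tool frame: the origin (TCP) lies midway between the tips of the shut fingers; the grasp point (between the pads) lies bot.grasp_offset behind it (bot.grasp_offset is the distance from the TCP to the grasp point, in m); z points along the fingers, y is the line along which they close (so a half turn about z gives the same grasp; the last joint's range is limited). The gripper opens to 85 mm and grips with 20 to 120 N. Pads are 22 mm wide; open, the fingers measure 114 mm over their backs; the gripper's body (76 mm by 85 mm) begins 54 mm behind the grasp point. The pads swing forward as they close: fully open they stand 13 mm farther back than shut.
Start: joints at [1.06, 0.124, 1.65, -0, 1.367, -0.083], TCP at [0.27, 0.591, 0.194] pointing down, gripper open.
Joint ranges: [-2.61, 2.61], [-1.02, 2.33], [0.03, 2.71], [-1.35, 4.49], [0.32, 2.68], [-2.91, 2.91]. Speed limits (rad/s): [2.57, 2.57, 3.14, 3.14, 3.14, 3.14].

### API

Orientations are given as a rotation vector (axis times angle).
In Python, from rig import state, optics, bot gives the robot as it stands.
- The arm moves only by the tool arm_command, never from a script. Its argument "deltas" is a list of rows, each a list of 3 entries, a list of its own where there are three numbers: the gripper's target within -1 to 1 (fully open at 1, half-way at 0, shut at -1), then the shift along the tool's x, y, z in cm, then the turn about the tool's z in rad. A call has exactly 10 rows; each row shifts and turns the commanded pose from where the row before left it, along the tool's axes as they then stand; what a row does not reach is not made up. A row lasts 1/10 s, in which the tool goes at most 50 mm and 8.59 degrees, less where a joint would pass 70% of its speed; a pose out of reach is approached as far as the arm can. A call is refused whole if a number of a shift passes 5 or a number of a turn 0.15, either way. A call with a gripper value outside its range is refused whole. The fingers move at their own pace and stop on an object; "newtons" is the grip in N (left out, the last holds). Time passes only in rows, so rows that do not move let the fingers close, or fill a call up. It gives the time, the measured TCP pose, the force, the opening and the grip force at its end, in the units of the state.
- state(): the state, without advancing time (a new reading comes with each control period).
- optics.read_camera(name): name is "scene" or "top"; returns a dict with "color" (400x640x3 uint8, red, green, blue), "fx", "fy", "cx", "cy" (pixels), "eye" and "orientation" of the camera in the world. Camera axes: x right, y up, looking along -z (the intrinsics and any distortion apply to the point x, -y, -z); pixel columns grow to the right and rows downward; lengths in m; the calibration is good to about 2 mm. A picture is of the moment at which its call begins. There is no depth.
- bot.close_job(): hands the job in; it is judged then, once.
The state is a dict: "time_s": time; "joint_positions": joint angles; "dq": joint speeds; "joint_torque": joint torques, N m; "position": TCP position; "tcp_rot": TCP orientation; "wrist_force": force on the tool from outside, world axes, zero at the start; "torque": the same for the moment, N m; "width": finger opening in m; "gripper_force": force on a finger pad.
Only numpy, scipy, OpenCV 4.12 (cv2) and the standard library are available. Lean on these libraries where they do the work, as an engineer would, in place of code of your own. Each camera call takes 0.05 s, during which the arm holds its last target. There are 200 camera calls.

### The job

The drawer of the wooden plinth is held by a catch pin that lies out of sight somewhere under the floor of the slot in the plinth's top. Take the bradawl from its stand, slide its tip along the slot until it drops into the gap over the pin, and push the pin fully down so that the drawer comes fully out. Then put the bradawl back upright in its stand and leave everything else on the bench where it is.

Things in the scene. Friction and masses are not known exactly. Their poses are not given: they have to be found in the camera images.
- plinth: Fixed light-wood plinth for a carved figure, 160 (x) by 250 (y) by 80 mm high. Origin: centre of its underside; z up. In the middle of its flat top a straight slot is cut, 15 mm wide (x) and 90 mm long (y from -45 to +45), 10 mm deep, with a dark steel floor. The drawer, with a handleless front, is in the +x face.
- slot (a point): Centre of the slot's floor, 70 mm above the plinth's origin; axes as the plinth, so the slot runs along y. The floor has one gap, as wide as the slot and 14 mm long, centred anywhere from y = -35 to +35 mm. It is dark on dark and hard to see. The catch pin's flat steel head fills the gap, 5 mm below the floor.
- drawer (a joint): How far the drawer has come out along the plinth's +x, m: 0 shut, 0.024 fully out. The pin drives it out: 3 mm for each mm the pin goes down. Pushed straight down with about 6 to 8 N the pin goes down 8 mm to a firm stop (its head then 13 mm below the slot's floor); no spring: pin and drawer stay where they are left.
- bradawl: Loose bradawl, about 0.11 kg, standing tip down in its stand. Square light-wood handle 25 by 25 mm, 95 mm tall, flat sides across x and y; below it a round steel shank 6 mm in diameter, 60 mm long, with a blunt flat end. Origin: centre of the handle's flat lower end (shoulder); z up along the handle: handle z 0 to 95 mm, shank z 0 to -60 mm.
- bradawl_tip (a point): Centre of the blunt lower end of the bradawl's shank; axes as the bradawl.
- stand: Fixed dark-wood block 70 by 70 mm, 75 mm high, with one upright round hole 16 mm in diameter and 68 mm deep in the middle of its top. The bradawl's shank hangs in the hole and its shoulder rests on the block's top, with its sides parallel to the block's at the start. Origin: centre of the underside; z up.
- cup: Bystander: open steel cup, 72 mm in diameter, 80 mm high. Origin: centre of its underside.
- mallet: Bystander: wooden mallet standing on its head, head 72 mm in diameter and 70 mm high, handle 24 mm in diameter up to 210 mm. Origin: centre of its underside.
- oilstone: Bystander: grey sharpening stone 60 by 160 by 25 mm lying flat. Origin: centre of its underside.

How it is judged:
By the outcome, as a careful person would: the job done as asked, in the order asked, and still so for the second after the job is handed in, with the robot touching nothing.
It also fails if it takes over 54 s, if anything falls off the work surface, if the arm or the gripper's body presses on something with over 40 N, if the wrist force passes 120 N, or if a joint passes its speed limit or range.

## Working session

There is one attempt and no reset: what is moved stays moved. The work goes in short steps, Python scripts to look and compute and a tool call to move; the robot and the scene stay as the last step left them, time stands still between calls to the robot, and variables do not carry over. Pictures are saved under pics/ and viewed, at most 10 in all, crops included, and the job is handed in when it is done.

Besides the shell and the picture viewer there is one more tool, called after "Request:" as a command line: name --argument value ..., lists and objects as JSON in quotes. arm_command: Moves the arm, as the interface text tells. Its arguments: {"type":"object","properties":{"deltas":{"type":"array"},"newtons":{"type":"number"}},"required":["deltas"]}

```bash
ls; mkdir -p pics
python3 - <<'E'
from rig import state, optics, bot
import cv2
for n in("scene","top"):
    c=optics.read_camera(n); cv2.imwrite(f"pics/{n}0.png",c["color"][:,:,::-1])
    print(n,{k:v for k,v in c.items() if k!="color"})
print(state(),bot.grasp_offset)
E
```

```text
pics
scene {'fx': 402.9358852134148, 'fy': 402.9358852134148, 'cx': 312.44240096644415, 'cy': 193.57731944170737, 'eye': array([ 1.2168361 , -0.20332511,  0.51997716]), 'orientation': array([0.82685692, 0.60503779, 1.18558122])}
top {'fx': 385.9396539335665, 'fy': 385.9396539335665, 'cx': 318.2154143081193, 'cy': 201.08428018299117, 'eye': array([ 0.4918652 , -0.00506873,  1.00449868]), 'orientation': array([ 0.09168689, -0.0564995 , -1.55986012])}
{'time_s': 0.1, 'joint_positions': array([ 1.06040182e+00,  1.24425192e-01,  1.65151566e+00,  4.26376890e-06,
        1.36751671e+00, -8.26413229e-02]), 'dq': array([ 0.00097313, -0.00110539, -0.00268258,  0.00126355, -0.00118666,
       -0.00086256]), 'joint_torque': array([ 6.79247878e-04, -4.24933541e+01, -3.66652143e+01, -8.06136495e-05,
        3.94785195e-03,  8.15830816e-06]), 'position': array([0.26938599, 0.59087377, 0.1930984 ]), 'tcp_rot': array([-6.66686822e-01, -3.06947498e+00,  2.79915627e-03]), 'wrist_force': array([-0.01268462,  0.02795857,  0.50325538]), 'torque': array([ 0.00179921,  0.05460225, -0.01491211]), 'gripper_force': 0.0, 'width': 0.08532859967324799} 0.0187
```

View pics/scene0.png

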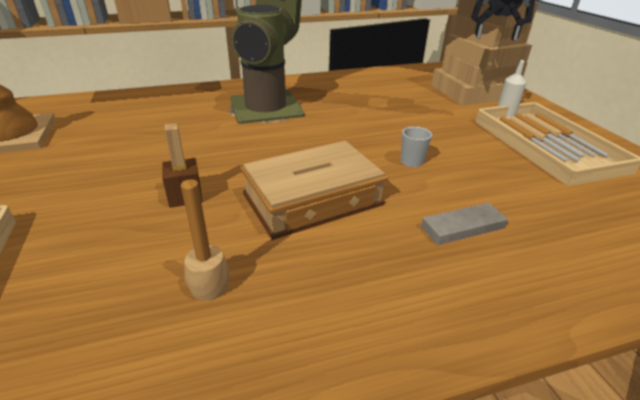

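View pics/top0.png

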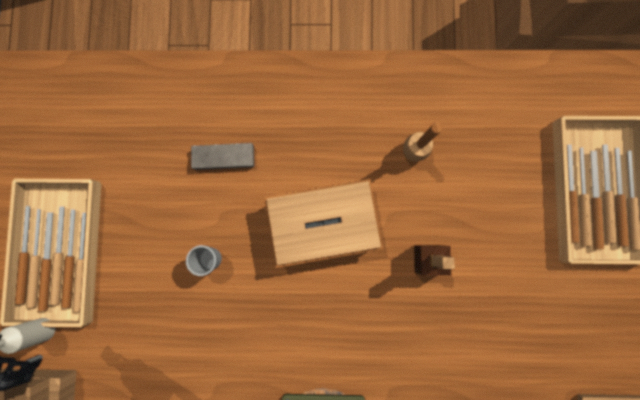

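```bash
cat > h.py <<'E'
import numpy as np, cv2
from scipy.spatial.transform import Rotation as R
from rig import state, optics, bot
def proj(c,P):
    p=R.from_rotvec(c["orientation"]).inv().apply(np.atleast_2d(P)-c["eye"])
    return np.c_[c["cx"]+c["fx"]*p[:,0]/-p[:,2], c["cy"]-c["fy"]*p[:,1]/-p[:,2]]
def unproj(c,uv,z):
    uv=np.atleast_2d(uv)
    d=np.c_[(uv[:,0]-c["cx"])/c["fx"],-(uv[:,1]-c["cy"])/c["fy"],-np.ones(len(uv))]
    d=R.from_rotvec(c["orientation"]).apply(d)
    return c["eye"]+d*((z-c["eye"][2])/d[:,2])[:,None]
E
python3 - <<'E'
from h import *
c=optics.read_camera("top")["color"][:,:,::-1]
a=cv2.resize(c[170:300,255:395],None,fx=4,fy=4,interpolation=cv2.INTER_CUBIC)
b=cv2.resize(c[230:295,400:470],None,fx=4,fy=4,interpolation=cv2.INTER_CUBIC)
s=cv2.resize(c[212:234,300:346],(276,132),interpolation=cv2.INTER_CUBIC)
s=np.clip(s.astype(float)*1.8,0,255).astype(np.uint8)
o=np.zeros((520,790+60,3),np.uint8)[:, :800] if 0 else np.zeros((520,850,3),np.uint8)
o[:, :560]=a; o[:260,565:845]=b; o[300:432,565:841]=s
cv2.imwrite("pics/z1.png",cv2.resize(o,(800,489)) if 0 else o[:, :845][:, :800])
E
```

```text
(no output)
```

View pics/z1.png

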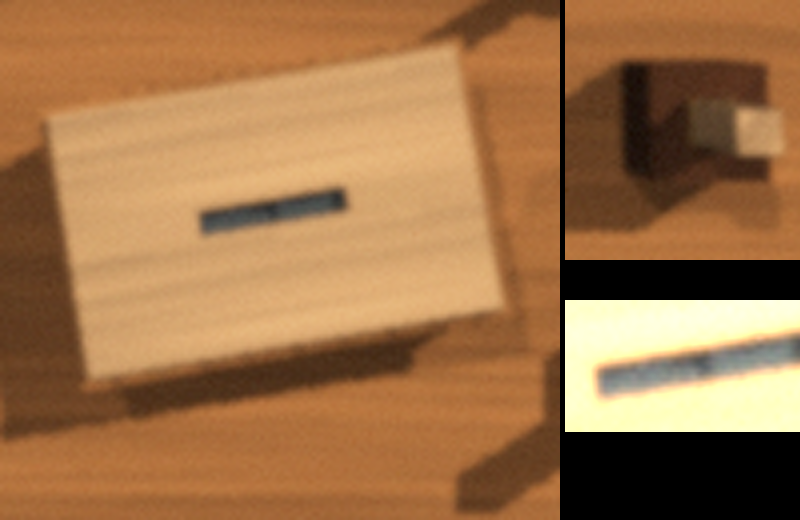

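Run:
```python
from h import *
c=optics.read_camera("top")
f=lambda p,ox,oy,X:np.c_[(np.array(p)[:,0]-X+.5)/4-.5+ox,(np.array(p)[:,1]+.5)/4-.5+oy]
def rep(n,p,z,*a):
    w=unproj(c,f(p,*a),z)[:,:2]
    e=np.diff(np.r_[w,w[:1]],axis=0)
    print(n,w.round(4).tolist(),"mean",w.mean(0).round(4),"len",np.linalg.norm(e,axis=1).round(4),"ang",np.degrees(np.arctan2(e[:,1],e[:,0])).round(1))
rep("plinth",[(45,118),(458,42),(505,308),(90,382)],.08,255,170,0)
rep("slot",[(200,212),(345,188),(347,208),(203,235)],.08,255,170,0)
rep("dark",[(270,210)],.07,255,170,0)
rep("stand",[(649,62),(767,62),(767,180),(649,180)],.075,400,230,565)
rep("handle",[(737,107),(783,110),(781,157),(736,155)],.17,400,230,565)
# stand rim check, scene projection
s=optics.read_camera("scene")
print(proj(s,[[.3846,-.262,.17]]))
```

```text
plinth [[0.583, 0.1426], [0.6312, -0.1061], [0.4722, -0.1336], [0.4258, 0.1121]] mean [0.528  0.0038] len [0.2534 0.1614 0.2501 0.1602] ang [ -79.  -170.2  100.7   11. ]
slot [[0.5273, 0.0482], [0.5425, -0.0385], [0.5305, -0.0398], [0.5135, 0.0462]] mean [0.5284 0.004 ] len [0.088  0.012  0.0876 0.0139] ang [ -80.1 -174.   101.2    8.2]
dark [[0.5293, 0.0064]] mean [0.5293 0.0064] len [0.] ang [0.]
stand [[0.4766, -0.2286], [0.4774, -0.2984], [0.4082, -0.2969], [0.4074, -0.2277]] mean [ 0.4424 -0.2629] len [0.0697 0.0692 0.0692 0.0693] ang [-89.4 178.8  90.7  -0.8]
handle [[0.4549, -0.252], [0.4536, -0.2763], [0.4289, -0.2747], [0.4297, -0.251]] mean [ 0.4418 -0.2635] len [0.0243 0.0248 0.0237 0.0253] ang [-93.1 176.3  88.2  -2.3]
[[171.11752357 114.23034951]]
```

Request:
arm_command --deltas '[[1,[0,0,-3.5],-0.143],[1,[0,0,-3.5],-0.143],[1,[0,0,-3.5],-0.142],[1,[-0.9,-4.5,0],0],[1,[-0.9,-4.5,0],0],[1,[-0.9,-4.5,0],0],[1,[-0.9,-4.5,0],0],[1,[-0.9,-4.5,0],0],[1,[-0.9,-4.5,0],0],[1,[-0.9,-4.5,0],0]]' --newtons 60

```text
time_s: 1.25
position: [0.3326, 0.2747, 0.2992]
tcp_rot: [-0.002, 3.141, 0.0]
wrist_force: [1.3, -0.5, 0.9]
width: 0.0857
gripper_force: 0.0
```

Request:
arm_command --deltas '[[1,[-0.9,-4.5,0],0],[1,[-0.9,-4.5,0],0],[1,[-0.9,-4.5,0],0],[1,[-0.9,-4.5,0],0],[1,[-0.9,-4.5,0],0],[1,[-0.9,-4.5,0],0],[1,[-0.9,-4.5,0],0],[1,[-0.9,-4.5,0],0],[1,[-0.9,-4.5,0],0],[1,[-0.9,-4.5,0],0]]'

```text
time_s: 2.25
position: [0.4227, -0.1756, 0.2994]
tcp_rot: [0.001, 3.141, -0.0]
wrist_force: [0.1, 0.9, 0.2]
width: 0.0855
gripper_force: 0.0
```

Run:
```python
from h import *
s=state(); print(s["time_s"],s["position"],R.from_rotvec(s["tcp_rot"]).as_matrix().round(4),s["joint_positions"].round(2),s["wrist_force"])
c=optics.read_camera("scene"); cv2.imwrite("pics/s2.png",c["color"][:,:,::-1])
```

```text
2.25 [ 0.4227011  -0.17561615  0.29936287] [[-1.e+00  5.e-04  8.e-04]
 [ 5.e-04  1.e+00 -2.e-04]
 [-8.e-04 -2.e-04 -1.e+00]] [-0.51 -0.36  1.92  0.    1.58 -2.08] [0.13737502 0.87248762 0.20253051]
```

Request:
arm_command --deltas '[[1,[-1,-4.4,0],0],[1,[-0.9,-4.4,0],0],[1,[0,0,-0.0],0],[1,[0,0,4],0],[1,[0,0,4],0],[1,[0,0,4],0],[1,[0,0,3],0],[1,[0,0,2],0],[1,[0,0,1.7],0],[1,[0,0,0],0]]'

```text
time_s: 3.3
position: [0.44, -0.2595, 0.1092]
tcp_rot: [0.001, -3.137, -0.006]
wrist_force: [-0.0, -0.4, -0.2]
width: 0.0854
gripper_force: 0.0
```

Request:
arm_command --deltas '[[-1,[0,0,0],0],[-1,[0,0,0],0],[-1,[0,0,0],0],[-1,[0,0,0],0],[-1,[0,0,0],0],[-1,[0,0,0],0],[-1,[0,0,0],0],[-1,[0,0,0],0],[-1,[0,0,0],0],[-1,[0,0,0],0]]'

```text
time_s: 4.3
position: [0.4426, -0.2623, 0.1134]
tcp_rot: [-0.0, 3.14, -0.002]
wrist_force: [0.6, -1.8, 6.1]
width: 0.0237
gripper_force: 60.7
```

Request:
arm_command --deltas '[[-1,[0,0,-0.5],0],[-1,[0,0,-1],0],[-1,[0,0,-1.5],0],[-1,[0,0,-1.5],0],[-1,[0,0,-1.5],0],[-1,[0,0,-2],0],[-1,[0,0,-2],0],[-1,[0,0,-2],0],[-1,[0,0,0],0],[-1,[0,0,0],0]]'

```text
time_s: 5.3
position: [0.4421, -0.2617, 0.233]
tcp_rot: [-0.0, 3.14, -0.001]
wrist_force: [-0.2, 0.3, -0.8]
width: 0.0235
gripper_force: 60.0
```

Run:
```python
from h import *
s=state(); print(s["time_s"],s["position"],s["width"],s["wrist_force"])
c=optics.read_camera("scene")
t=optics.read_camera("top")
P=s["position"]; sh=.075+s["position"][2]-.1134
pts=[[P[0],P[1],sh-.06],[P[0],P[1],sh],[.442,-.263,.075]]
print(proj(c,pts))
im=c["color"][:,:,::-1]
a=cv2.resize(im[60:220,110:270],None,fx=3.6,fy=3.6,interpolation=cv2.INTER_CUBIC)
cv2.imwrite("pics/s3.png",a)
```

```text
5.3 [ 0.44208218 -0.26167939  0.23295331] 0.02349587878261063 [-0.24181623  0.30861768 -0.77257103]
[[174.7883009  141.8984298 ]
 [169.07099989 114.25105193]
 [179.35290368 167.18753852]]
```

View pics/s3.png

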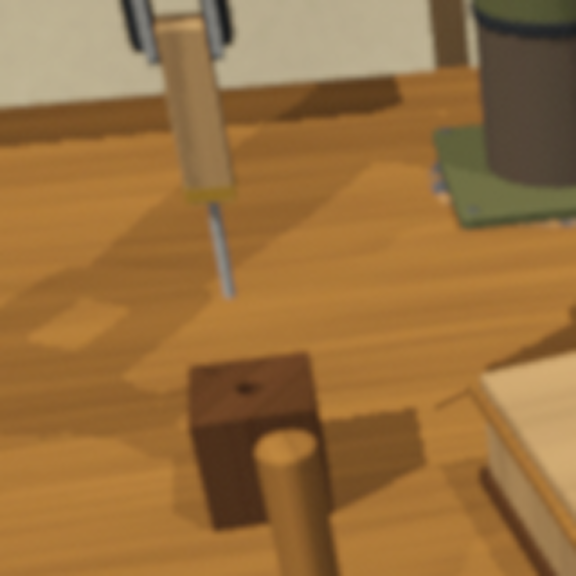

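Request:
arm_command --deltas '[[-1,[-0.6,1.6,0],0],[-1,[-1.2,3.5,0],0],[-1,[-1.2,3.5,0],0],[-1,[-1.2,3.5,0],0],[-1,[-1.2,3.5,0],0],[-1,[-1.2,3.5,0],0],[-1,[-1.2,3.5,0],0],[-1,[-1.07,2.5,0],0],[-1,[0,0,0],-0.1],[-1,[0,0,0],-0.085]]'

```text
time_s: 6.4
position: [0.5298, -0.0094, 0.2303]
tcp_rot: [0.299, -3.124, -0.001]
wrist_force: [-0.6, -0.2, -2.0]
width: 0.0238
gripper_force: 59.9
```

Run:
```python
from h import *
for i in range(4): c=optics.read_camera("scene")
s=state(); print(s["time_s"],s["position"],s["width"],s["wrist_force"],s["tcp_rot"])
P=s["position"]; th=np.radians(10.6); d=np.array([-np.sin(th),np.cos(th)])
n=np.array([np.cos(th),np.sin(th)])
e=P[:2]-[.528,.004]; print("s",e@d,"n",e@n)
print(proj(c,[[*P[:2],P[2]-.0984]]), proj(c,[[*(np.array([.528,.004])+k*d),.08] for k in(-.045,.045)]))
im=c["color"][:,:,::-1]
a=cv2.resize(im[80:230,230:400],None,fx=4,fy=4,interpolation=cv2.INTER_CUBIC)
cv2.imwrite("pics/s4.png",a[:600])
```

```text
6.6 [ 0.52995221 -0.01049991  0.23104041] 0.02384678589804128 [-0.12118267 -0.53741036 -1.54167982] [ 2.87443828e-01 -3.12644200e+00 -7.18641940e-04]
s -0.014611586976885766 n -0.0007483862964148033
[[306.13378883 147.33337616]] [[292.9035194  173.33814073]
 [331.33009987 163.51039223]]
```

View pics/s4.png

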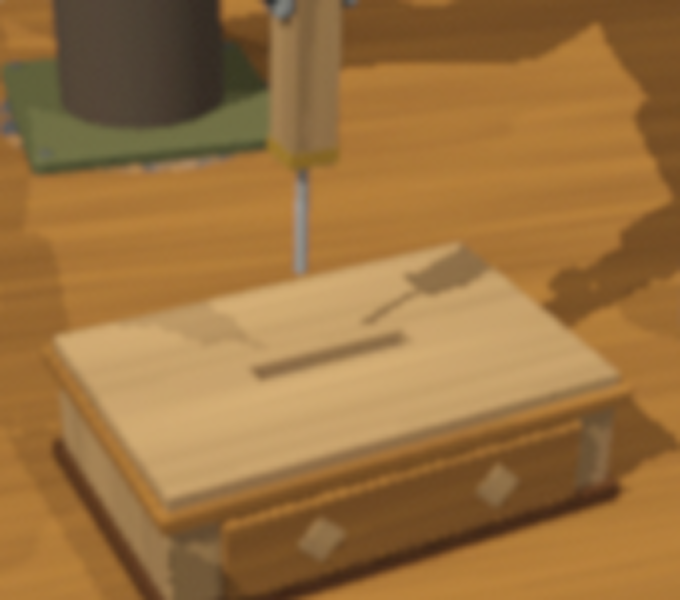

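Request:
arm_command --deltas '[[-1,[-0.05,0,0.8],0],[-1,[0,0,1.2],0],[-1,[0,0,1.2],0],[-1,[0,0,1],0],[-1,[0,0,0.8],0],[-1,[0,0,0.5],0],[-1,[0,0,0.3],0],[-1,[0,0,0.1],0],[-1,[0,0,0],0],[-1,[0,0,0],0]]'

```text
time_s: 7.6
position: [0.5313, -0.0105, 0.1738]
tcp_rot: [-0.29, 3.127, -0.0]
wrist_force: [-0.0, 0.7, -0.9]
width: 0.0241
gripper_force: 59.9
```

Request:
arm_command --deltas '[[-1,[0,0,0.05],0],[-1,[0,0,0.05],0],[-1,[0,0,0.05],0],[-1,[0,0,0.05],0],[-1,[0,0,0.05],0],[-1,[0,0,0.02],0],[-1,[0,0,0],0],[-1,[0,0,0],0],[-1,[0,0,0],0],[-1,[0,0,0],0]]'

```text
time_s: 8.6
position: [0.531, -0.0105, 0.1706]
tcp_rot: [-0.29, 3.128, -0.0]
wrist_force: [-0.3, -0.7, -0.4]
width: 0.0239
gripper_force: 59.9
```

Request:
arm_command --deltas '[[-1,[0,0,0.05],0],[-1,[0,0,0.05],0],[-1,[0,0,0.05],0],[-1,[0,0,0.05],0],[-1,[0,0,0.05],0],[-1,[0,0,0],0],[-1,[0,0,0],0],[-1,[0,0,0],0],[-1,[0,0,0],0],[-1,[0,0,0],0]]'

```text
time_s: 9.6
position: [0.5311, -0.0105, 0.1682]
tcp_rot: [-0.29, 3.128, -0.0]
wrist_force: [0.1, 0.9, 1.2]
width: 0.0237
gripper_force: 60.2
```

Request:
arm_command --deltas '[[-1,[0,0,0.05],0],[-1,[0,0,0],0],[-1,[0,0,0],0],[-1,[0,0,0],0],[-1,[0,0,0],0],[-1,[0,0,0],0],[-1,[0,0,0],0],[-1,[0,0,0],0],[-1,[0,0,0],0],[-1,[0,0,0],0]]'

```text
time_s: 10.6
position: [0.5313, -0.0105, 0.1681]
tcp_rot: [-0.29, 3.127, -0.0]
wrist_force: [0.0, 0.4, 4.9]
width: 0.0239
gripper_force: 60.8
```

Request:
arm_command --deltas '[[-1,[0,0.15,0],0],[-1,[0,0.15,0],0],[-1,[0,0.15,0],0],[-1,[0,0.15,0],0],[-1,[0,0.15,0],0],[-1,[0,0.15,0],0],[-1,[0,0.1,0],0],[-1,[0,0,0],0],[-1,[0,0,0],0],[-1,[0,0,0],0]]'

```text
time_s: 11.6
position: [0.5298, -0.0015, 0.1681]
tcp_rot: [-0.29, 3.126, -0.004]
wrist_force: [0.8, -4.1, 4.3]
width: 0.0238
gripper_force: 61.3
```

Request:
arm_command --deltas '[[-1,[0,0.1,0],0],[-1,[0,0.1,0],0],[-1,[0,0.1,0],0],[-1,[0,0.1,0],0],[-1,[0,0.1,0],0],[-1,[0,0,0],0],[-1,[0,0,0],0],[-1,[0,0,0],0],[-1,[0,0,0],0],[-1,[0,0,0],0]]'

```text
time_s: 12.6
position: [0.5289, 0.0034, 0.1681]
tcp_rot: [-0.29, 3.126, -0.004]
wrist_force: [1.3, -4.4, 5.7]
width: 0.0238
gripper_force: 61.4
```

Request:
arm_command --deltas '[[-1,[0,0.1,0],0],[-1,[0,0.1,0],0],[-1,[0,0.1,0],0],[-1,[0,0.1,0],0],[-1,[0,0,0],0],[-1,[0,0,0],0],[-1,[0,0,0],0],[-1,[0,0,0],0],[-1,[0,0,0],0],[-1,[0,0,0],0]]'

```text
time_s: 13.6
position: [0.5274, 0.0083, 0.1673]
tcp_rot: [0.29, -3.128, -0.0]
wrist_force: [-1.2, 0.6, -0.8]
width: 0.0234
gripper_force: 60.0
```

Request:
arm_command --deltas '[[-1,[0,0.1,0],0],[-1,[0,0.05,0],0],[-1,[0,0,0.05],0],[-1,[0,0,0.05],0],[-1,[0,0,0.05],0],[-1,[0,0,0.05],0],[-1,[0,0,0.05],0],[-1,[0,0,0.05],0],[-1,[0,0,0],0],[-1,[0,0,0],0]]'

```text
time_s: 14.6
position: [0.5272, 0.0097, 0.1645]
tcp_rot: [0.291, -3.128, -0.0]
wrist_force: [0.1, 0.6, -1.7]
width: 0.0241
gripper_force: 60.0
```

Request:
arm_command --deltas '[[-1,[0,0,0.1],0],[-1,[0,0,0.1],0],[-1,[0,0,0.1],0],[-1,[0,0,0.1],0],[-1,[0,0,0.1],0],[-1,[0,0,0.1],0],[-1,[0,0,0.1],0],[-1,[0,0,0],0],[-1,[0,0,0],0],[-1,[0,0,0],0]]'

```text
time_s: 15.6
position: [0.5276, 0.0097, 0.1581]
tcp_rot: [-0.29, 3.127, -0.0]
wrist_force: [-1.0, -0.1, 4.8]
width: 0.0238
gripper_force: 60.8
```

Request:
arm_command --deltas '[[-1,[0,0,0.1],0],[-1,[0,0,0.1],0],[-1,[0,0,0.05],0],[-1,[0,0,0.05],0],[-1,[0,0,0],0],[-1,[0,0,0],0],[-1,[0,0,0],0],[-1,[0,0,0],0],[-1,[0,0,0],0],[-1,[0,0,0],0]]'

```text
time_s: 16.6
position: [0.5276, 0.0097, 0.1551]
tcp_rot: [-0.29, 3.127, -0.0]
wrist_force: [-0.5, 0.5, 6.3]
width: 0.0238
gripper_force: 61.0
```

Request:
arm_command --deltas '[[-1,[0,0,0.05],0],[-1,[0,0,0.05],0],[-1,[0,0,0.05],0],[-1,[0,0,0],0],[-1,[0,0,0],0],[-1,[0,0,0],0],[-1,[0,0,0],0],[-1,[0,0,0],0],[-1,[0,0,0],0],[-1,[0,0,0],0]]'

```text
time_s: 17.6
position: [0.5282, 0.0097, 0.155]
tcp_rot: [-0.29, 3.126, -0.0]
wrist_force: [-1.6, 0.6, 10.1]
width: 0.0233
gripper_force: 61.5
```

Request:
arm_command --deltas '[[-1,[0,0,0.1],0],[-1,[0,0,0.1],0],[-1,[0,0,0],0],[-1,[0,0,0],0],[-1,[0,0,0],0],[-1,[0,0,0],0],[-1,[0,0,0],0],[-1,[0,0,0],0],[-1,[0,0,0],0],[-1,[0,0,0],0]]'

```text
time_s: 18.6
position: [0.5289, 0.0097, 0.1548]
tcp_rot: [-0.29, 3.124, -0.001]
wrist_force: [-1.6, 1.3, 16.1]
width: 0.0238
gripper_force: 62.3
```

Run:
```python
from h import *
c=optics.read_camera("scene"); im=c["color"][:,:,::-1]
cv2.imwrite("pics/s5.png",cv2.resize(im[80:230,230:400],None,fx=4,fy=4,interpolation=cv2.INTER_CUBIC))
```

```text
(no output)
```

View pics/s5.png

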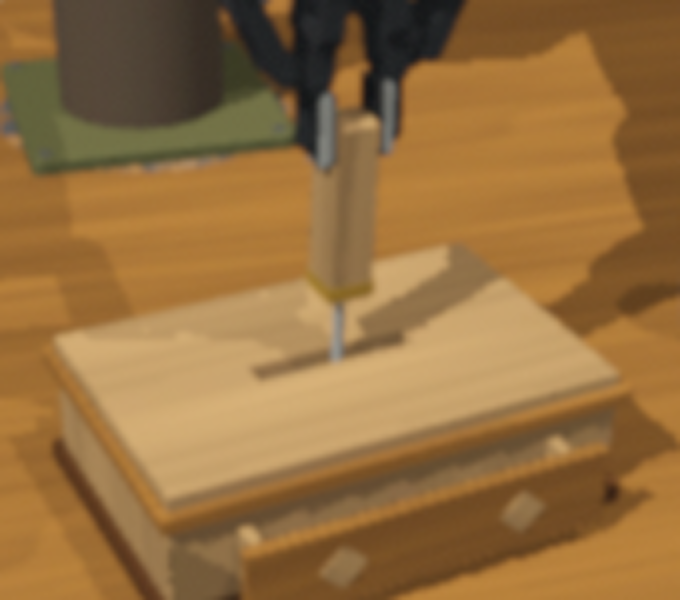

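Request:
arm_command --deltas '[[-1,[0,0,-0.3],0],[-1,[0,0,-0.5],0],[-1,[0,0,-0.8],0],[-1,[0,0,-1],0],[-1,[0,0,-1],0],[-1,[0,0,-1.5],0],[-1,[0,0,-1.5],0],[-1,[0,0,-1.5],0],[-1,[0,0,0],0.1],[-1,[0,0,0],0.085]]'

```text
time_s: 19.65
position: [0.528, 0.0096, 0.2343]
tcp_rot: [0.005, 3.139, -0.0]
wrist_force: [-0.6, 0.3, -1.3]
width: 0.0235
gripper_force: 60.0
```

Run:
```python
from h import *
for i in range(4): c=optics.read_camera("scene")
s=state(); P=s["position"]; print(s["time_s"],P,s["width"],s["wrist_force"],s["tcp_rot"])
print((proj(c,[[*P[:2],P[2]-.0984]])-[230,80])*4)
# drawer travel: stretch
im=c["color"][:,:,::-1]
cv2.imwrite("pics/s6.png",cv2.resize(im[80:230,230:400],None,fx=4,fy=4,interpolation=cv2.INTER_CUBIC))
# expected bottom front-edge of drawer panel at 0 and 24mm out
th=np.radians(10.6); d=np.array([-np.sin(th),np.cos(th)]); n=np.array([np.cos(th),np.sin(th)])
for o in(.078,.104):
  for z in(.02,.05): print(o,z,(proj(c,[[*(np.array([.528,.004])+o*n),z]])-[230,80])*4)
```

```text
19.85 [0.52737894 0.00968729 0.23267851] 0.023546226229926585 [-0.54725035 -0.33000513 -1.19915117] [-3.08367419e-03  3.14097449e+00 -1.01952127e-04]
[[341.75622803 259.07581576]]
0.078 0.02 [[398.14934658 526.38549145]]
0.078 0.05 [[400.31686658 478.58089919]]
0.104 0.02 [[423.47631781 555.11018552]]
0.104 0.05 [[426.25308876 506.78365708]]
```

View pics/s6.png

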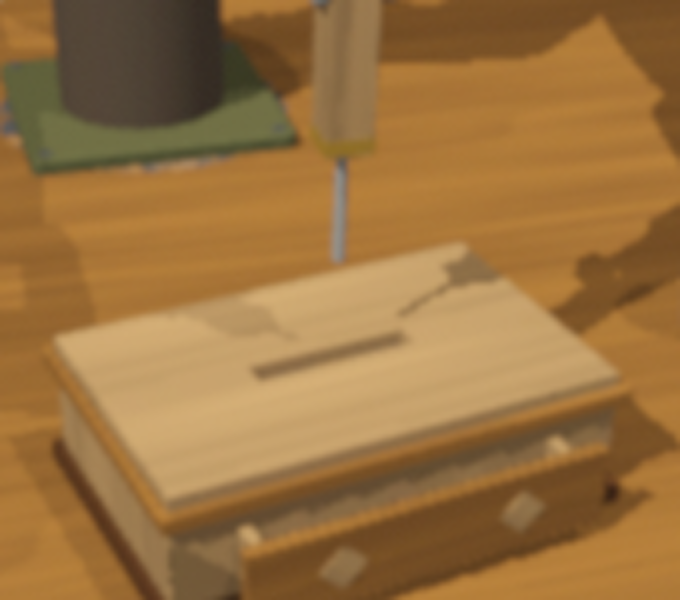

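Request:
arm_command --deltas '[[-1,[0.5,-1.6,0],0],[-1,[1,-3.5,0],0],[-1,[1.2,-4,0],0],[-1,[1.2,-4,0],0],[-1,[1.2,-4,0],0],[-1,[1.2,-4,0],0],[-1,[1.2,-3.5,0],0],[-1,[0.7,-1.8,0],0],[-1,[0.3,-0.8,0],0],[-1,[0,0,0],0]]'

```text
time_s: 20.85
position: [0.442, -0.2628, 0.2321]
tcp_rot: [-0.001, -3.142, -0.0]
wrist_force: [-0.4, 0.3, -0.4]
width: 0.0239
gripper_force: 60.0
```

Request:
arm_command --deltas '[[-1,[0,0,0],0],[-1,[0,0,0],0],[-1,[0,0,0.5],0],[-1,[0,0,1],0],[-1,[0,0,1.5],0],[-1,[0,0,1],0],[-1,[0,0,0.5],0],[-1,[0,0,0],0],[-1,[0,0,0],0],[-1,[0,0,0],0]]'

```text
time_s: 21.85
position: [0.4427, -0.2626, 0.1878]
tcp_rot: [-0.0, 3.141, -0.001]
wrist_force: [0.4, 0.3, -1.0]
width: 0.0238
gripper_force: 60.0
```

Request:
arm_command --deltas '[[-1,[0,0,0.8],0],[-1,[0,0,1],0],[-1,[0,0,1],0],[-1,[0,0,1],0],[-1,[0,0,1],0],[-1,[0,0,1],0],[-1,[0,0,0.8],0],[-1,[0,0,0.5],0],[-1,[0,0,0.1],0],[-1,[0,0,0],0]]'

```text
time_s: 22.85
position: [0.4424, -0.2624, 0.1151]
tcp_rot: [-0.0, 3.141, -0.0]
wrist_force: [0.5, -0.4, -0.8]
width: 0.0238
gripper_force: 60.0
```

Request:
arm_command --deltas '[[-1,[0,0,0],0],[-1,[0,0,0.05],0],[-1,[0,0,0.05],0],[-1,[0,0,0.05],0],[-1,[0,0,0],0],[-1,[0,0,0],0],[-1,[0,0,0],0],[-1,[0,0,0],0],[-1,[0,0,0],0],[-1,[0,0,0],0]]'

```text
time_s: 23.85
position: [0.4423, -0.2623, 0.1135]
tcp_rot: [0.0, -3.142, -0.0]
wrist_force: [-0.5, 0.2, -1.7]
width: 0.0234
gripper_force: 60.0
```

Request:
arm_command --deltas '[[-1,[0,0,0.05],0],[-1,[0,0,0.03],0],[-1,[0,0,0],0],[-1,[0,0,0],0],[-1,[0,0,0],0],[-1,[0,0,0],0],[-1,[0,0,0],0],[-1,[0,0,0],0],[-1,[0,0,0],0],[-1,[0,0,0],0]]'

```text
time_s: 24.85
position: [0.4425, -0.2625, 0.1134]
tcp_rot: [-0.0, 3.141, -0.001]
wrist_force: [-1.3, 1.0, 5.5]
width: 0.0238
gripper_force: 60.8
```

Request:
arm_command --deltas '[[0,[0,0,-0.03],0],[1,[0,0,0],0],[1,[0,0,0],0],[1,[0,0,0],0],[1,[0,0,0],0],[1,[0,0,0],0],[1,[0,0,0],0],[1,[0,0,0],0],[1,[0,0,0],0],[1,[0,0,0],0]]'

```text
time_s: 25.85
position: [0.4423, -0.2623, 0.113]
tcp_rot: [0.0, -3.142, -0.0]
wrist_force: [0.3, -0.5, 0.0]
width: 0.0855
gripper_force: 0.0
```

Request:
arm_command --deltas '[[1,[0,0,-0.5],0],[1,[0,0,-1],0],[1,[0,0,-2],0],[1,[0,0,-3],0],[1,[0,0,-3],0],[1,[0,0,-3],0],[1,[0,0,-3],0],[1,[0,0,-2],0],[1,[0,0,0],0],[1,[0,0,0],0]]'

```text
time_s: 26.85
position: [0.4423, -0.2623, 0.2883]
tcp_rot: [-0.0, 3.141, -0.001]
wrist_force: [0.5, -0.6, -0.8]
width: 0.0852
gripper_force: 0.0
```

Request:
arm_command --deltas '[[1,[0,3,0],0],[1,[0,4,0],0],[1,[0,4,0],0],[1,[0,4,0],0],[1,[0,4,0],0],[1,[0,4,0],0],[1,[0,4,0],0],[1,[0,3,0],0],[1,[0,0,0],0],[1,[0,0,0],0]]'

```text
time_s: 27.85
position: [0.4415, 0.038, 0.2862]
tcp_rot: [0.003, -3.139, 0.001]
wrist_force: [-0.4, -0.2, -0.3]
width: 0.0854
gripper_force: 0.0
```

Run:
```python
from h import *
c=optics.read_camera("scene"); print(state()["position"],state()["wrist_force"])
cv2.imwrite("pics/s7.png",c["color"][:,:,::-1])
```

```text
[0.44166963 0.03740432 0.28657812] [-0.56348057 -0.39810737  0.01897795]
```

View pics/s7.png

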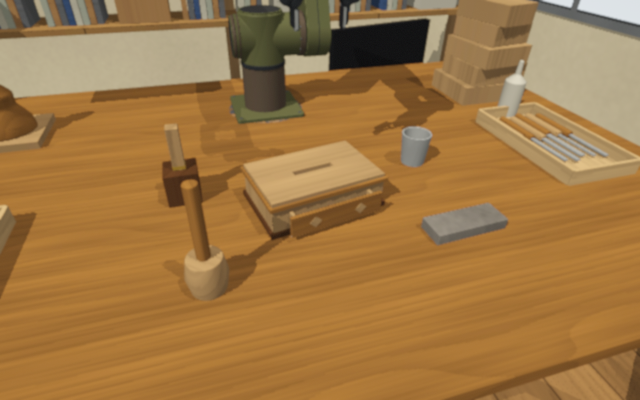

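The bradawl stands upright in its stand (about pixel 175,150), the drawer is out (front near 335,215), and the cup, mallet and oilstone are where they were at the start.

```bash
python3 -c "
from rig import bot
print(bot.close_job())"
```

```text
the job is handed in; nothing more can be done
None
```

The job is handed in: the pin went down to its firm stop, the drawer came out (about 24 mm by the camera), the bradawl is back upright in its stand, and nothing else on the bench moved, all in about 28 s of the 54 s allowed.

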